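# Find the flat on a lab spindle and hold the collar on it

### The arm

A 6-joint arm with a two-finger parallel gripper is mounted at the origin on the work surface. World frame = base frame: x ahead of the robot, y to its left, z up, the work surface at z = 0. Lengths are in m, angles in rad, forces in N, time in s.
With the tool pointing down it reaches from about 0.35 to 0.775 m from the base axis. Payload 5.5 kg.
Tool frame: the origin (TCP) lies at the very end of the fingers, on their centre line; the grasp point (between the pads) lies 19 mm behind it; y points along the fingers, z is the direction in which the jaws open and shut, and the axes are right-handed (so a half turn about y gives the same grasp; the last joint's range is limited). The gripper opens to 85 mm and grips with 20 to 120 N. Pads are 22 mm wide; open, the fingers measure 114 mm over their backs; the gripper's body (76 mm by 85 mm) begins 54 mm behind the grasp point. The pads swing forward as they close: fully open they stand 13 mm farther back than shut.
Start: joints at [-1.33, 0.313, 0.046, 1.304, 0, 1.431], TCP at [0.214, -0.534, 0.231] pointing down, gripper open.
Joint ranges: [-2.76, 2.76], [-0.86, 1.69], [-1.03, 1.26], [-2.2, 2.34], [-1.47, 1.5], [-3.14, 3.14]. Speed limits (rad/s): [2.57, 2.57, 3.14, 3.14, 3.14, 3.14].

### API

Orientations are given as a unit quaternion [w, x, y, z].
In Python, from workcell import env gives the robot as it stands.
- The arm moves only by the shell command python3 -m inch 'ROWS' [OPENING] [FORCE]. ROWS is JSON, a list that holds one entry, the list of rows, each a list of 4 numbers: the shift along the tool's x, y, z in mm, then the turn about the tool's y in degrees. In form: [[[tx, ty, tz, spin], ...]]. A call has 1 to 10 rows; each row is the pose to reach, as a shift and turn from the pose commanded when the call began, along the tool's axes at that moment; what a row does not reach only later rows make up. A row lasts 1/10 s, in which the tool goes at most 50 mm and 8.59 degrees, less where a joint would pass 70% of its speed; a pose out of reach is approached as far as the arm can. A call with a gripper value outside its range is refused whole. OPENING is the finger opening in mm, from 0 to 85.4, set as the call begins (- or left out, the last holds). The fingers move at their own pace and stop on an object; FORCE is the grip in N (left out, the last holds). Time passes only in rows, so rows that repeat a pose let the fingers close. It gives the time, the measured TCP pose, the force and the opening at its end, in the units of the state.
- env.get_state(): the state, without advancing time (a new reading comes with each control period).
- env.read_camera(name): name is "side" or "top"; returns the picture (400x640x3 uint8, blue, green, red); there is no depth.
- env.camera_model(name): a dict with "fx", "fy", "cx", "cy" (pixels), "R" (3x3) and "t" (3): a world point X has camera coordinates R X + t. Camera axes: x right, y down, z forward; pixel columns grow to the right and rows downward; lengths in m; the calibration is good to about 2 mm. A picture is of the moment at which its call begins. camera_model takes no time and is no camera call.
- env.hand_in(): hands the job in, once; it reports no verdict.
The state is a dict: "clock": time; "joint_pos": joint angles; "qvel": joint speeds; "tau": joint torques, N m; "tcp_pos": TCP position; "orientation": TCP orientation; "wrist_force": force on the tool from outside, world axes, zero at the start; "ft_torque": the same for the moment, N m; "finger_gap": finger opening in m.
Only numpy, scipy, OpenCV 4.12 (cv2) and the standard library are available. Lean on these libraries where they do the work, as an engineer would, in place of code of your own. Each camera call takes 0.05 s, during which the arm holds its last target.

### The job

On the dental lab bench, swing the red-handled clamp arm up and back over centre so that it stays open and frees the brass collar. Then turn the spindle shaft with the fingers until its yellow flat squarely faces the tip of the blue-handled hex key. Then take the collar, slip it level over the shaft with its red set screw facing the flat (towards the key), and finish still holding it in the fingers, around the middle of the flat and clear of the housing below, without forcing it against the shaft; leave the jar, the cup and the plaster cast where they are.

Things in the scene. Friction and masses are not known exactly. Their poses are not given: they have to be found in the camera images.
- spindle_unit: grey bearing housing fixed to the bench, 100 x 100 mm, 55 mm high, with a steel boss (46 mm across, top at 65 mm) from which an upright shaft of 20 mm diameter rises to 135 mm above the bench. Origin: on the shaft's axis at bench level; z up; +x points from the shaft to the hex key. The key's post stands 106 to 118 mm from the axis, its blue crosswise handle at 152 mm, both up to 120 mm high
- key_tip (a point): tip of the fixed level hex key (6 mm thick), 80 mm from the shaft's axis, 110 mm above the bench
- flat_mid (a point): on the shaft's axis at the flat's middle height, 110 mm above the bench; turns with the shaft: x axis points square out through the flat, z up. From 85 to 135 mm the shaft is D-shaped (dshaft): a yellow flat 16 mm wide, 6 mm from the axis (16 mm thick across the flat, 20 mm across the round; the top 3 mm taper). A yellow patch on the shaft's end lies on the flat's side
- spindle (a joint): angle of the flat about the upright axis, counter-clockwise seen from above, rad: 0 = the flat faces the key tip. It starts between 0.6 and 2.0 and turns freely both ways (-3.1 to 3.1) against light friction (about 0.05 N m), staying where it is left
- nest: aluminium plate fixed to the bench, 190 x 70 mm, 12 mm thick, with a dark post (28 mm across) on which the collar lies 34 mm above the bench, centred by a stub (18 mm across, 8 mm high) in its bore. Origin: below the post's axis at bench level; z up; +x points along the closed clamp arm to its red handle; the hinge cheeks (40 mm wide, 76 mm high) stand 80 mm behind the post, at -x
- clamp (a joint): angle of the clamp arm, rad: 0 = closed, level over the collar (its rubber foot 1 mm above it); grows as the handle end rises and swings back; 1.57 = upright; stop at 2.05. It weighs 0.18 kg, swings easily, and falls shut before upright, open beyond it
- clamp_grip (a point): place to pinch on the red round handle of the clamp arm (16 mm thick, 57 mm long along the arm): on its centre line, 140 mm from the hinge axis and 17 mm from the handle's end; with the arm closed it is 65 mm above the bench; moves with the arm; x axis along the arm to the handle's end, y axis parallel to the hinge
- clamp_hinge (a point): centre of the clamp's hinge axis, 65 mm above the bench; the axis runs along the nest's y
- collar_center (a point): centre of the loose brass collar, a ring of 44 mm outside diameter, 23 mm bore, 18 mm high, about 0.14 kg, lying flat. z axis along the bore, up; x axis points to the red set screw, which sticks out level at half height
- screw_head (a point): outer end of the red set screw's head (12 mm across), 33 mm from the collar's axis at half height
- bottle: small amber jar, 44 mm across and 85 mm high, a bystander; origin at its underside
- cup: white ceramic cup, 60 mm across and 60 mm high, a bystander; origin at its underside
- cast: plaster dental cast, 60 x 65 mm and 27 mm high, a bystander; origin at its underside
There are look-alikes about, which are no part of the job. Of the things shaped like the part that bears collar_center, the brass one is meant.

How it is judged:
By the outcome, as a careful person would: the job done as asked, in the order asked, and still so for the second after the job is handed in, while the arm keeps its last pose, push and grip.
It also fails if it takes over 72 s, if anything falls off the work surface, if the arm or the gripper's body presses on something with over 40 N, if the wrist force passes 120 N, or if a joint passes its speed limit or range.

## Working session

There is one attempt and no reset: what is moved stays moved. The work goes in short steps, Python scripts to look and compute and a shell command to move; the robot and the scene stay as the last step left them, time stands still between calls to the robot, and variables do not carry over. Pictures are saved under pics/ and viewed, and the job is handed in when it is done.

```bash
ls; mkdir -p pics; python3 - <<'E'
from workcell import env
import cv2,numpy as np
print(env.get_state())
for n in("top","side"):
    cv2.imwrite(f"pics/{n}0.png",env.read_camera(n)); 
    m=env.camera_model(n);print(n,m)
E
```

```text
pics
{'clock': 0.0, 'joint_pos': array([-1.32959751e+00,  3.13994601e-01,  4.49827243e-02,  1.30359734e+00,
       -5.82500123e-06,  1.43121898e+00]), 'qvel': array([ 2.24647008e-05, -4.25056791e-04, -4.20194901e-04,  2.03735822e-03,
        3.57339797e-04, -9.56299913e-04]), 'tau': array([-1.01956930e-04, -4.80625927e+01,  2.98534673e+01,  1.92697509e-02,
       -1.49789835e-04, -2.50754425e-06]), 'tcp_pos': array([ 0.21357258, -0.53331747,  0.2304137 ]), 'orientation': array([ 0.13377821, -0.13384743,  0.69496971, -0.69368967]), 'wrist_force': array([0.01137972, 0.4028855 , 0.76998711]), 'ft_torque': array([-0.00506688,  0.02670518, -0.01766466]), 'finger_gap': 0.08514424943395739}
top {'fx': 407.73419881086653, 'fy': 407.73419881086653, 'cx': 315.76470782575046, 'cy': 201.13102301327913, 'R': array([[ 0.02336117, -0.9996703 , -0.01065555],
       [-0.98466251, -0.0211645 , -0.17318144],
       [ 0.17289882,  0.01453784, -0.98483229]]), 't': array([0.00768128, 0.55281723, 1.23513021])}
side {'fx': 460.56374457717726, 'fy': 460.56374457717726, 'cx': 324.15380520774323, 'cy': 201.29360605082775, 'R': array([[-9.90108681e-01, -1.40302176e-01,  3.15121122e-04],
       [-8.33920855e-02,  5.86686518e-01, -8.05508963e-01],
       [ 1.12829783e-01, -7.97567695e-01, -5.92583506e-01]]), 't': array([0.56150212, 0.11823613, 1.28027857])}
```

View pics/top0.png

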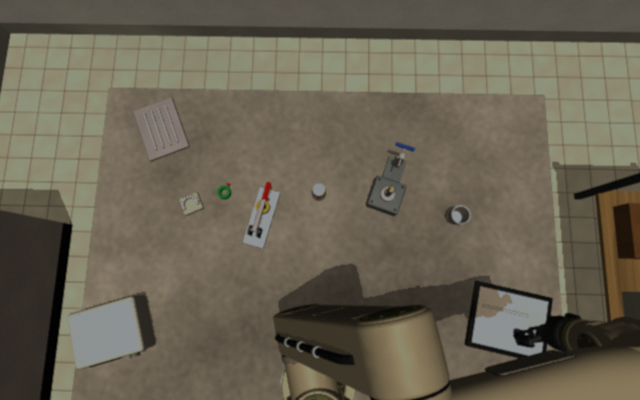

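View pics/side0.png

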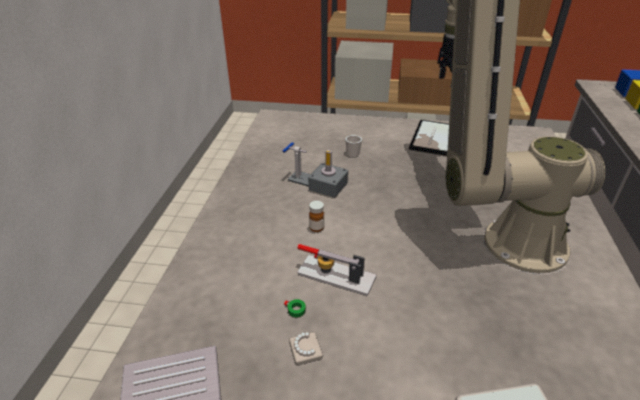

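The top view shows the nest with the red clamp at about (262,215), the jar (319,190), the spindle (388,194), the key handle (404,147), the cup (459,215) and a green decoy collar (225,192). I'll zoom in.

```bash
cat > h.py <<'E'
import cv2,numpy as np
from workcell import env
M={n:env.camera_model(n) for n in("top","side")}
def proj(n,X):
    m=M[n];c=m["R"]@np.asarray(X,float)+m["t"];return np.array([m["fx"]*c[0]/c[2]+m["cx"],m["fy"]*c[1]/c[2]+m["cy"]])
def ray(n,uv):
    m=M[n];d=np.array([(uv[0]-m["cx"])/m["fx"],(uv[1]-m["cy"])/m["fy"],1.]);d=m["R"].T@d;o=-m["R"].T@m["t"];return o,d/np.linalg.norm(d)
def plane(n,uv,z):
    o,d=ray(n,uv);return o+d*(z-o[2])/d[2]
def tri(a,b):
    o1,d1=ray("top",a);o2,d2=ray("side",b)
    A=np.stack([d1,-d2],1);s=np.linalg.lstsq(A,o2-o1,rcond=None)[0]
    p,q=o1+d1*s[0],o2+d2*s[1];return (p+q)/2,np.linalg.norm(p-q)
def crop(img,x0,y0,x1,y1,k,fn):
    cv2.imwrite(fn,cv2.resize(img[y0:y1,x0:x1],None,fx=k,fy=k,interpolation=cv2.INTER_CUBIC))
E
python3 - <<'E'
from h import *
t=cv2.imread("pics/top0.png");s=cv2.imread("pics/side0.png")
crop(t,230,170,300,255,7,"pics/t_nest.png");crop(t,355,135,425,220,7,"pics/t_spin.png")
crop(s,285,235,385,300,7,"pics/s_nest.png");crop(s,275,130,365,200,7,"pics/s_spin.png")
E
```

```text
(no output)
```

View pics/t_nest.png

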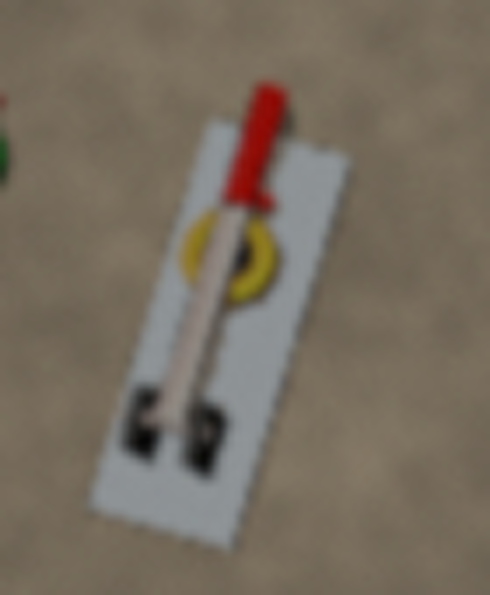

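View pics/t_spin.png

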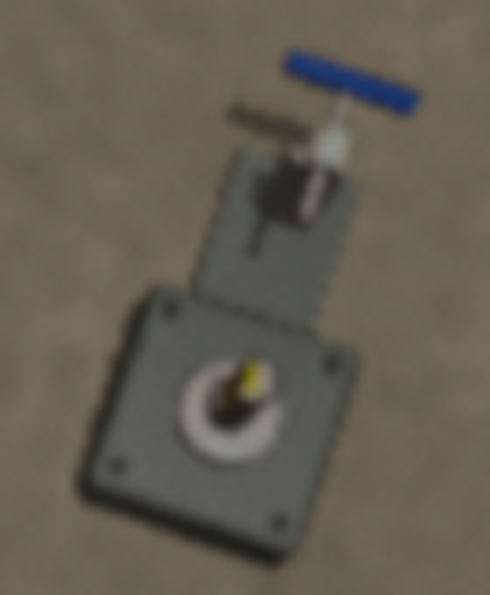

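View pics/s_nest.png

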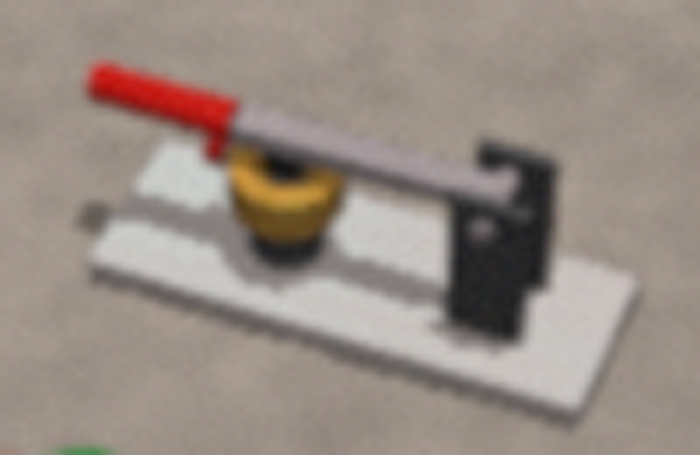

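View pics/s_spin.png

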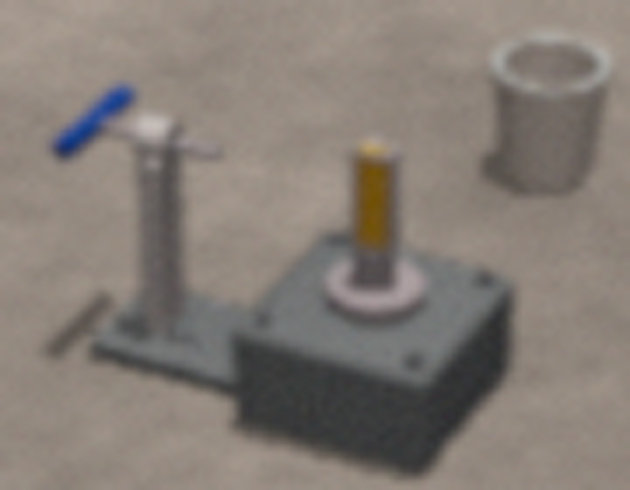

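```bash
cat > meas0.py <<'E'
from h import *
T=lambda x,y:(230+(x-3)/7,170+(y-3)/7)
P=lambda x,y:(355+(x-3)/7,135+(y-3)/7)
SN=lambda x,y:(285+(x-3)/7,235+(y-3)/7)
SS=lambda x,y:(275+(x-3)/7,130+(y-3)/7)
print("plate")
c=[plane("top",T(*q),.012) for q in[(215,120),(350,155),(235,548),(92,508)]]
c=np.array(c);print(c, c.mean(0))
print("sides",[np.linalg.norm(c[i]-c[(i+1)%4]) for i in range(4)])
d=(c[0]+c[1]-c[2]-c[3])[:2];print("yaw nest",np.degrees(np.arctan2(d[1],d[0])))
cs=np.array([plane("side",SN(*q),.012) for q in[(165,145),(637,285),(577,410),(92,262)]]);print(cs,cs.mean(0))
d=(cs[0]+cs[3]-cs[1]-cs[2])[:2];print("yaw",np.degrees(np.arctan2(d[1],d[0])))
print("collar top center",plane("top",T(230,258),.052))
hs=tri(T(275,85),SN(100,78));print("handle end",hs)
print("arm handle axis pts (z .065)",plane("top",T(270,95),.065),plane("top",T(240,200),.065))
print("screw",tri(T(267,203),SN(215,150)),plane("top",T(268,203),.043),plane("side",SN(215,150),.043))
print("spindle: boss",plane("top",P(231,410),.065),plane("side",SS(375,283),.065))
h=np.array([plane("top",P(*q),.055) for q in[(157,287),(357,350),(290,555),(85,490)]]);print(h,h.mean(0))
a=plane("top",P(290,62),.115);b=plane("top",P(415,100),.115);print("handle",a,b,(a+b)/2)
print("tri handle",tri(P(352,81),SS(94,120)))
print("tip",tri(P(310,215),SS(217,153)),plane("top",P(310,215),.11),plane("side",SS(217,153),.11))
print("shaft top",plane("top",P(255,378),.135),plane("side",SS(377,150),.135))
E
python3 meas0.py
```

```text
plate
[[0.60273581 0.2027336  0.012     ]
 [0.58745014 0.13910788 0.012     ]
 [0.40452916 0.18431672 0.012     ]
 [0.42116318 0.25034409 0.012     ]] [0.50396957 0.19412557 0.012     ]
sides [np.float64(0.06543610954013578), np.float64(0.18842485167359369), np.float64(0.06809042231738102), np.float64(0.1877108842269173)]
yaw nest -14.286873077012087
[[0.58978576 0.14359113 0.012     ]
 [0.40840834 0.19226166 0.012     ]
 [0.42592462 0.25536618 0.012     ]
 [0.60569976 0.20855242 0.012     ]] [0.50745462 0.19994285 0.012     ]
yaw -14.809442079223144
collar top center [0.53139629 0.18684646 0.052     ]
handle end (array([0.60831179, 0.16830018, 0.06553287]), np.float64(0.000410974486554128))
arm handle axis pts (z .065) [0.60359143 0.17040573 0.065     ] [0.5555419  0.18168283 0.065     ]
screw (array([0.56236469, 0.17312247, 0.0393928 ]), np.float64(0.0065457094620293265)) [0.55840187 0.17211115 0.043     ] [0.5650492  0.17630876 0.043     ]
spindle: boss [ 0.57959407 -0.20291419  0.065     ] [ 0.58254853 -0.19932063  0.065     ]
[[ 0.63748571 -0.17161002  0.055     ]
 [ 0.61027617 -0.26125521  0.055     ]
 [ 0.51654422 -0.23022379  0.055     ]
 [ 0.54384076 -0.13931333  0.055     ]] [ 0.57703672 -0.20060059  0.055     ]
handle [ 0.72475005 -0.22147733  0.115     ] [ 0.70862573 -0.27549285  0.115     ] [ 0.71668789 -0.24848509  0.115     ]
tri handle (array([ 0.71968617, -0.24934118,  0.11011435]), np.float64(0.0027423020409858634))
tip (array([ 0.65894606, -0.2306484 ,  0.10840364]), np.float64(0.0019804446526288004)) [ 0.65748635 -0.23032247  0.11      ] [ 0.65947289 -0.22834576  0.11      ]
shaft top [ 0.57954044 -0.20160776  0.135     ] [ 0.58194072 -0.1985699   0.135     ]
```

```bash
cat > g.py <<'E'
from h import *
from scipy.spatial.transform import Rotation as Ro
def tool(s=None):
    s=s or env.get_state();q=s["orientation"];return s["tcp_pos"],Ro.from_quat([q[1],q[2],q[3],q[0]]).as_matrix()
def go(target,jawyaw=None):
    "shift in tool axes mm, spin deg so tool z (jaw) points at jawyaw deg (mod 180)"
    p,R=tool();d=R.T@(np.array(target)-p)*1e3
    sp=None
    if jawyaw is not None:
        z=np.degrees(np.arctan2(R[1,2],R[0,2]))
        sp=-(jawyaw-z) # tool y is down
        sp=[(sp+90)%180-90]; sp+= [sp[0]-180*np.sign(sp[0])]
    return np.round(d,1),sp
def st():
    s=env.get_state();p,R=tool(s)
    print("t",round(s["clock"],2),"tcp",np.round(p*1e3,1),"jawyaw %.1f"%np.degrees(np.arctan2(R[1,2],R[0,2])),"ydown",np.round(R[:,1],3),"F",np.round(s["wrist_force"],1),"Ftool",np.round(R.T@s["wrist_force"],1),"gap %.1f"%(s["finger_gap"]*1e3),"q",np.round(s["joint_pos"],2))
E
python3 - <<'E'
from g import *
st();a=np.radians(-14.5);u=np.array([np.cos(a),np.sin(a),0]);post=np.array([.5335,.188,0])
print(go(post+u*.062+[0,0,.12],-14.5+90))
# yellow
for n,w in(("top",(375,175,400,205)),("side",(315,140,345,180))):
    im=cv2.imread(f"pics/{n}0.png");x0,y0,x1,y1=w
    c=im[y0:y1,x0:x1].astype(int);y=((c[...,1]+c[...,2])/2-c[...,0]).clip(0)
    print(n);print(y.astype(int)[:,3:22])
for z in(.085,.11,.135):print(z,proj("top",(.581,-.2012,z)),proj("side",(.581,-.2012,z)))
print(-M["side"]["R"].T@M["side"]["t"],-M["top"]["R"].T@M["top"]["t"])
E
```

```text
t 0.1 tcp [ 213.6 -533.4  230.5] jawyaw -68.2 ydown [-0.     0.002 -1.   ] F [-0.7 -0.5 -0.1] Ftool [0.8 0.1 0.2] gap 85.1 q [-1.33  0.31  0.05  1.3  -0.    1.43]
(array([-615. ,  111.5, -513.9]), [np.float64(36.31514391895581), np.float64(-143.6848560810442)])
top
[[15 16 18 18 11  6  5  5  4  5  5  5  5  5  5  5  4  5  5]
 [ 7  8 12 13  8  4  4  5  5  5  5  4  5  5  4  5  4  5  5]
 [ 4  4  6  6  5  5  5  4  5  5  5  5  5  5  4  5  5  4  4]
 [ 4  3  4  4  5  4  5  5  4  4  5  6  6  6  4  4  4  5  5]
 [ 5  2  5  5  5  5  6  7  5  4  4  3  4  5  5  5  5  5  5]
 [ 4  4  4  5  6  4  6  6  5  5  4  6  5  4  5  4  5  5  5]
 [ 4  5  5  5  5  5  5  5  5  5  5  5  5  5  5  4  5  4  5]
 [ 5  6  6  6  6  4  6  5  4  7  5  4  5  5  5  6  6  5  5]
 [ 6  5  7  6  5  5  6  5  4  6  6  5  5  5  5  6  5  5  6]
 [ 5  6  5  4  5  5  5  5  5  5  5  5  6  4  5  5  5  6  7]
 [ 5  6  6  5  5  5  5  5  5  5  5  6  9  7  6  5  5  5  5]
 [ 6  6  7  5  5  5  7  7  7  6  7 11 28 27 10  5  5  5  5]
 [ 5  6  5  5  5  7  9 10 11 11 10 23 58 54 21  8  6  5  5]
 [ 5  6  6  6  7 10 10 11 11 12 14 33 81 70 30 11  7  
[... 2927 characters left out ...]
 4  3  3  5  2  4  0  0]
 [ 0  0  0  0  0  2  3  1  3  4  3  4  3  4  3  3  3  1  0]
 [ 1  0  0  0  0  1  3  1  2  3  3  2  2  3  3  0  0  0  0]
 [ 0  0  0  0  0  0  0  2  1  1  0  2  3  1  0  0  0  0  0]
 [ 0  0  0  0  0  0  1  0  1  0  2  0  0  0  0  0  0  0  0]
 [ 0  0  0  0  0  0  0  0  0  0  0  0  0  0  0  0  0  0  0]
 [ 0  0  0  0  0  0  0  0  1  0  0  0  0  0  0  1  0  0  0]
 [ 0  0  0  1  0  1  0  0  0  0  0  0  0  0  0  0  0  0  0]]
0.085 [388.07016949 191.42406416] [328.7421146  164.36955871]
0.11 [389.43549254 189.78700832] [328.79179977 157.55421635]
0.135 [390.85685486 188.08276002] [328.84251707 150.59729624]
[0.42135453 1.03052126 0.85373528] [0.33060639 0.00142272 1.31221565]
```

```bash
python3 -m inch '[[[-615,60,-514,36],[-615,60,-514,36],[-615,60,-514,36],[-615,60,-514,36],[-615,60,-514,36],[-615,60,-514,36],[-615,60,-514,36],[-615,60,-514,36],[-615,60,-514,36],[-615,60,-514,36]]]' 45; python3 - <<'E'
from g import *
st();a=np.radians(-14.5);u=np.array([np.cos(a),np.sin(a),0]);post=np.array([.5335,.188,0])
print(go(post+u*.062+[0,0,.17],-14.5+90))
E
```

```text
clock: 1.1
tcp_pos: [0.4479, -0.0978, 0.1942]
orientation: [0.087, -0.087, -0.702, 0.702]
wrist_force: [0.7, -1.0, 0.9]
finger_gap: 0.045
t 1.1 tcp [447.9 -97.8 194.2] jawyaw -104.2 ydown [ 0. -0. -1.] F [ 0.7 -1.   0.9] Ftool [-1.  -0.9  0.8] gap 45.0 q [-0.39  0.1  -0.31  1.16 -0.    3.  ]
(array([ -74.9,   24.1, -297.8]), [np.float64(0.3085669412423613), np.float64(-179.69143305875764)])
```

```bash
python3 -m inch '[[[-38,12,-149,-90],[-75,24,-298,-90],[-75,24,-298,-90],[-75,24,-298,-90],[-75,24,-298,-90],[-75,24,-298,-90],[-75,24,-298,-90],[-75,24,-298,-90],[-75,24,-298,-90],[-75,24,-298,-90]]]'; python3 - <<'E'
from g import *
st();a=np.radians(-14.5);u=np.array([np.cos(a),np.sin(a),0]);post=np.array([.5335,.188,0])
print(go(post+u*.062+[0,0,.15],-14.5+90))
E
```

```text
clock: 2.1
tcp_pos: [0.5928, 0.1711, 0.1695]
orientation: [0.416, -0.417, 0.572, -0.571]
wrist_force: [-0.1, -0.0, 0.1]
finger_gap: 0.045
t 2.1 tcp [592.8 171.1 169.5] jawyaw -17.8 ydown [-0.002 -0.    -1.   ] F [-0.1 -0.   0.1] Ftool [ 0.1 -0.1 -0.1] gap 45.0 q [ 0.15  0.42  0.05  1.2  -0.    2.03]
(array([-1.6, 19.5,  0.3]), [np.float64(86.65452909182773), np.float64(-93.34547090817227)])
```

```bash
python3 -m inch '[[[0,30,0,-93.5],[0,30,0,-93.5],[0,30,0,-93.5],[0,30,0,-93.5],[0,30,0,-93.5],[0,30,0,-93.5],[0,30,0,-93.5],[0,30,0,-93.5],[0,30,0,-93.5],[0,30,0,-93.5]]]'; python3 -m inch '[[[0,0,0,-9],[0,0,0,-9],[0,0,0,-9]]]'; python3 - <<'E'
from g import *
st();a=np.radians(-14.5);u=np.array([np.cos(a),np.sin(a),0]);post=np.array([.5335,.188,0])
print(go(post+u*.062+[0,0,.046],-14.5+90))
for n in("top","side"): cv2.imwrite(f"pics/{n}1.png",env.read_camera(n))
crop(cv2.imread("pics/top1.png"),220,130,310,255,5,"pics/t1.png");crop(cv2.imread("pics/side1.png"),270,170,390,300,5,"pics/s1.png")
E
```

```text
clock: 3.1
tcp_pos: [0.5928, 0.1706, 0.1398]
orientation: [-0.694, 0.694, -0.135, 0.134]
wrist_force: [0.5, 0.9, 0.6]
finger_gap: 0.0451
clock: 3.4
tcp_pos: [0.593, 0.1707, 0.14]
orientation: [-0.702, 0.702, -0.083, 0.083]
wrist_force: [-0.4, 0.2, 0.4]
finger_gap: 0.0451
t 3.4 tcp [593.  170.7 140. ] jawyaw 76.5 ydown [-0.001 -0.    -1.   ] F [-0.4  0.2  0.4] Ftool [-0.4 -0.4  0.1] gap 45.1 q [ 0.15  0.43 -0.    1.13 -0.    0.39]
(array([ 0.2, 94. ,  1.9]), [np.float64(1.019028887520335), np.float64(-178.98097111247966)])
```

View pics/t1.png

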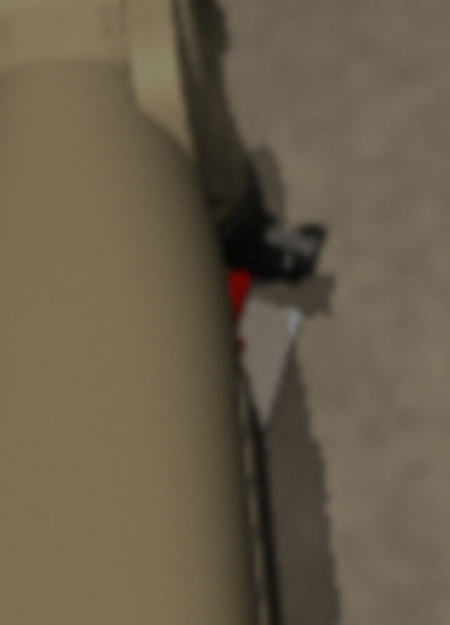

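View pics/s1.png

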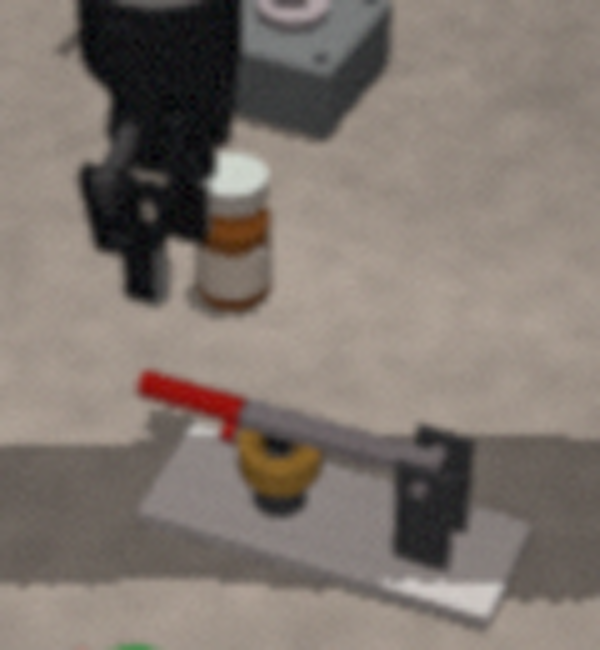

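The side view shows the fingers just above the handle, with the near fingertip at about (299,230). The arm hides the top view. I'll descend and pinch.

```bash
python3 -m inch '[[[0,47,1,1],[0,94,2,1],[0,94,2,1],[0,94,2,1]]]' 45 && python3 -c "
from g import *
st()
im=env.read_camera('side');crop(im,270,170,390,300,5,'pics/s2.png')"
```

```text
clock: 3.9
tcp_pos: [0.5928, 0.1725, 0.0462]
orientation: [-0.701, 0.702, -0.089, 0.087]
wrist_force: [0.2, -0.8, 0.2]
finger_gap: 0.0448
t 3.9 tcp [592.8 172.5  46.2] jawyaw 75.7 ydown [-0.003 -0.001 -1.   ] F [ 0.2 -0.8  0.2] Ftool [ 0.4 -0.2 -0.7] gap 44.8 q [ 0.15  0.51 -0.13  0.93 -0.    0.4 ]
```

View pics/s2.png

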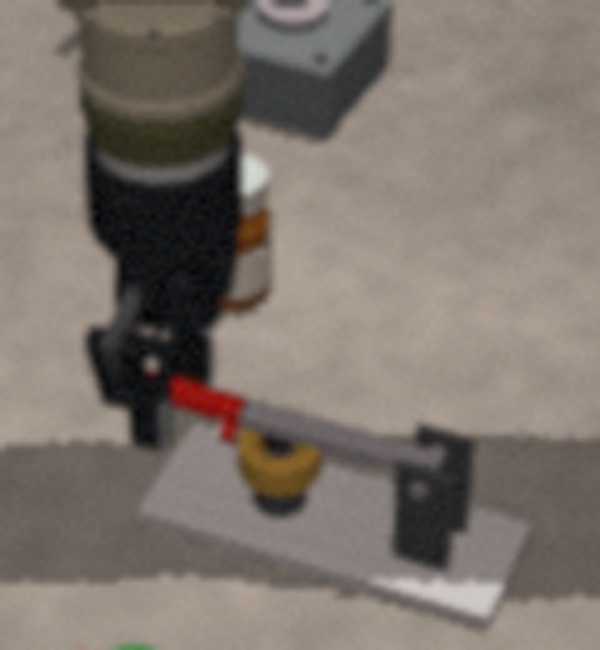

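The fingers straddle the handle's end. I'll close on it.

```bash
python3 -m inch '[[[0,0,0,0],[0,0,0,0],[0,0,0,0],[0,0,0,0],[0,0,0,0],[0,0,0,0]]]' 10 20 && python3 -c "
from g import *
st()"
```

```text
clock: 4.55
tcp_pos: [0.5956, 0.1728, 0.0489]
orientation: [0.702, -0.701, 0.087, -0.09]
wrist_force: [0.6, -0.2, 7.1]
finger_gap: 0.0154
t 4.55 tcp [595.6 172.8  48.9] jawyaw 75.7 ydown [ 0.005  0.    -1.   ] F [ 0.6 -0.2  7.1] Ftool [ 0.6 -7.1 -0.1] gap 15.4 q [ 0.15  0.5  -0.13  0.93 -0.    0.4 ]
```

```bash
python3 -m inch '[[[-0.5,-12.4,0,0],[-2.2,-24.7,0,0],[-4.8,-36.8,0,0],[-8.6,-48.6,0,0],[-13.3,-60,0,0],[-19,-71,0,0],[-25.7,-81.4,0,0],[-33.2,-91.3,0,0],[-41.6,-100.4,0,0],[-41.6,-100.4,0,0]]]' 10 25 && python3 -c "
from g import *
st()
im=env.read_camera('side');crop(im,270,170,390,300,5,'pics/s3.png')"
```

```text
clock: 5.55
tcp_pos: [0.5516, 0.1842, 0.1482]
orientation: [0.702, -0.701, 0.088, -0.087]
wrist_force: [1.3, 5.6, -2.5]
finger_gap: 0.0147
t 5.55 tcp [551.6 184.2 148.2] jawyaw 75.8 ydown [-0.001  0.002 -1.   ] F [ 1.3  5.6 -2.5] Ftool [-0.1  2.5  5.8] gap 14.7 q [ 0.18  0.36 -0.09  1.12  0.    0.43]
```

View pics/s3.png

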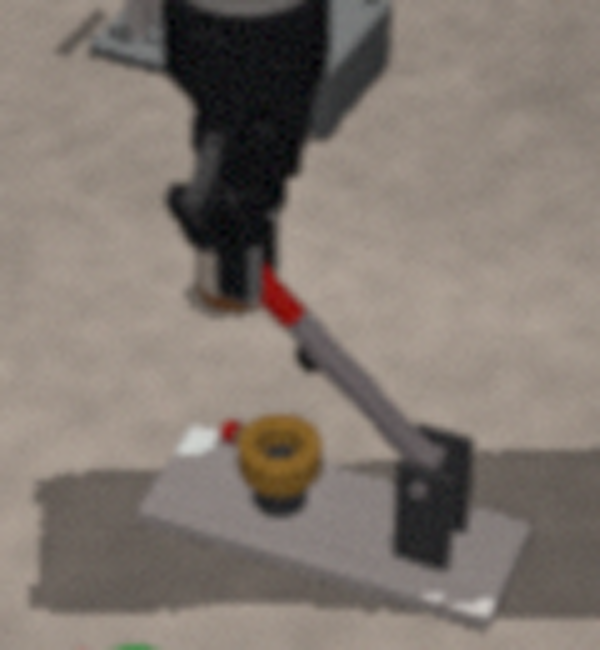

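The arm is at about 45° and following the fingers, with the collar and its red screw (crop 232,432) uncovered. I'll carry on past centre.

```bash
python3 -m inch '[[[-13,-11.5,0,0],[-27.3,-21.3,0,0],[-42.6,-29.3,0,0],[-58.9,-35.4,0,0],[-75.7,-39.4,0,0],[-93,-41.4,0,0],[-110.3,-41.3,0,0],[-125,-39.4,0,0],[-139.5,-36.1,0,0],[-139.5,-36.1,0,0]]]' 10 25 && python3 -c "
from g import *
st()
im=env.read_camera('side');crop(im,270,170,390,300,5,'pics/s4.png')"
```

```text
clock: 6.6
tcp_pos: [0.4166, 0.2194, 0.1841]
orientation: [0.703, -0.7, 0.087, -0.087]
wrist_force: [2.5, 7.8, 1.0]
finger_gap: 0.0146
t 6.6 tcp [416.6 219.4 184.1] jawyaw 75.8 ydown [ 0.001  0.004 -1.   ] F [2.5 7.8 1. ] Ftool [ 0.5 -0.9  8.2] gap 14.6 q [ 0.31  0.13 -0.3   1.13  0.    0.56]
```

View pics/s4.png

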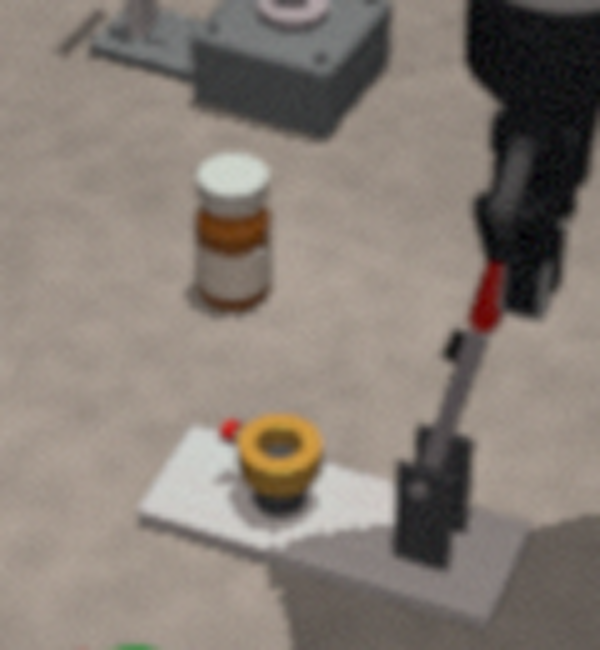

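```bash
python3 -m inch '[[[-10,3.5,0,0],[-20,7.5,0,0],[-20,7.5,0,0]]]' 10 25; python3 -m inch '[[[0,0,0,0],[0,0,0,0],[0,0,0,0],[0,-10,0,0],[0,-50,0,0],[0,-80,0,0],[0,-80,0,0]]]' 60 25;  python3 -c "
from g import *
st()
im=env.read_camera('side');cv2.imwrite('pics/side5.png',im);crop(im,270,170,390,300,5,'pics/s5.png')
im=env.read_camera('top');cv2.imwrite('pics/top5.png',im);crop(im,230,170,300,255,7,'pics/t5.png')"
```

```text
clock: 6.95
tcp_pos: [0.3978, 0.2243, 0.177]
orientation: [0.703, -0.7, 0.087, -0.087]
wrist_force: [1.1, 8.6, 5.0]
finger_gap: 0.0143
clock: 7.65
tcp_pos: [0.401, 0.2228, 0.2601]
orientation: [0.703, -0.701, 0.086, -0.09]
wrist_force: [0.4, 0.0, -0.1]
finger_gap: 0.0602
t 7.65 tcp [401.  222.8 260.1] jawyaw 75.7 ydown [ 0.007  0.002 -1.   ] F [ 0.4  0.  -0.1] Ftool [0.4 0.1 0.1] gap 60.2 q [ 0.33  0.07 -0.18  1.31 -0.    0.58]
```

View pics/s5.png

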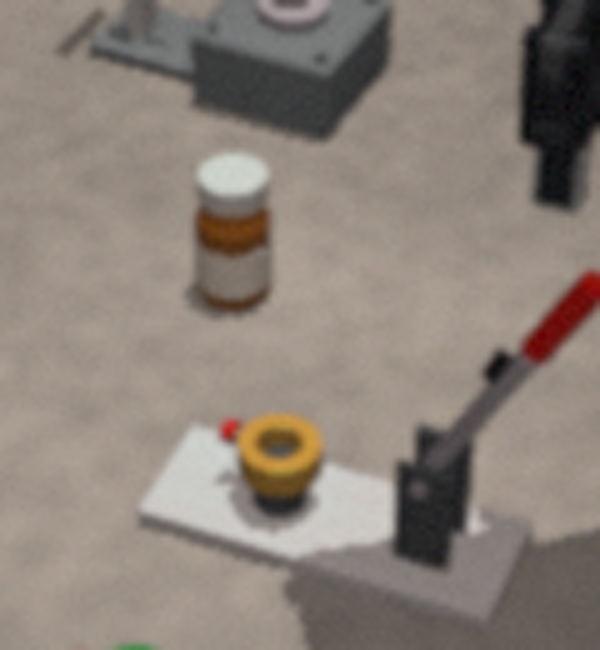

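View pics/t5.png

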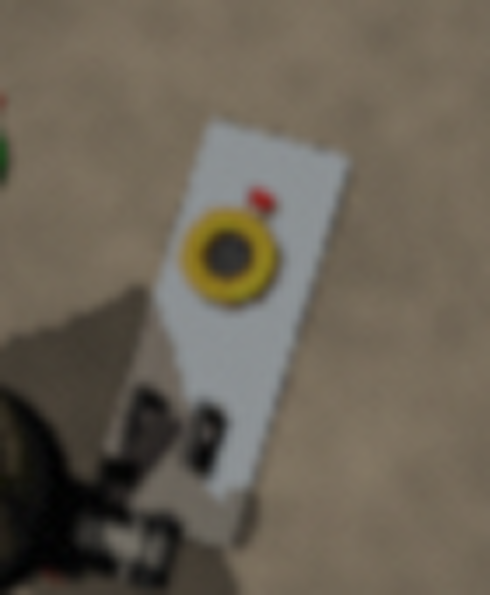

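The clamp rests open at its stop. The collar is clear, with its ring at top-crop (230,258) and its screw at (262,201). Next I'll measure the collar and screw in both views.

```bash
cat > col.py <<'E'
from h import *
def masks(im,win):
    x0,y0,x1,y1=win;k=8
    c=cv2.resize(im[y0:y1,x0:x1],None,fx=k,fy=k,interpolation=cv2.INTER_CUBIC);h=cv2.cvtColor(c,cv2.COLOR_BGR2HSV)
    conv=lambda p:((p[0]-3.5)/k+x0,(p[1]-3.5)/k+y0)
    red=(((h[...,0]<6)|(h[...,0]>172))&(h[...,1]>130)&(h[...,2]>70)).astype(np.uint8)
    yel=((h[...,0]>12)&(h[...,0]<34)&(h[...,1]>115)).astype(np.uint8)
    return red,yel,conv
def biggest(m):
    c,_=cv2.findContours(m,cv2.RETR_EXTERNAL,cv2.CHAIN_APPROX_NONE);return max(c,key=cv2.contourArea)
E
python3 - <<'E'
from col import *
res={}
for n,w in(("top",(250,190,280,220)),("side",(308,245,345,275))):
    im=cv2.imread(f"pics/{n}5.png");r,y,cv=masks(im,w)
    br=biggest(r);by=biggest(y);mr=cv2.moments(br);my=cv2.moments(by)
    R=cv((mr["m10"]/mr["m00"],mr["m01"]/mr["m00"]));Y=cv((my["m10"]/my["m00"],my["m01"]/my["m00"]))
    bb=cv2.boundingRect(by);e=cv2.fitEllipse(by)
    print(n,"red",R,cv2.contourArea(br)/64,"yel",Y,"bbox",cv(bb[:2]),bb[2]/8,bb[3]/8,"ell",cv(e[0]),e[1][0]/8,e[1][1]/8)
    res[n]=(R,Y)
    print(" red@.043",plane(n,R,.043)[:2])
    print(" col ",plane(n,Y,.043 if n=="side" else .05)[:2])
print(tri(res["top"][0],res["side"][0]))
c=np.array([.533,.188,.043])
for n in("top","side"):
    for a in(-15,-25,-35,-45):
        s=c+.030*np.array([np.cos(np.radians(a)),np.sin(np.radians(a)),0]);print(n,a,proj(n,c),proj(n,s)-proj(n,c))
E
```

```text
top red (266.97514204545456, 198.3224431818182) 4.125 yel (262.41638541008405, 206.18646593324524) bbox (255.6875, 199.6875) 13.5 13.375 ell (262.41423320770264, 206.1847267150879) 13.124422073364258 13.230574607849121
 red@.043 [0.55914332 0.17494413]
 col  [0.53248389 0.18721453]
side red (315.5247421018698, 255.3077047066409) 8.078125 yel (325.42255181035, 260.37882026025665) bbox (316.8125, 252.5625) 17.0 16.625 ell (325.41360092163086, 260.3779067993164) 16.480525970458984 16.98999786376953
 red@.043 [0.56484403 0.17367664]
 col  [0.53715844 0.18860133]
(array([0.56187532, 0.17491367, 0.04366724]), np.float64(0.005614021611290823))
top -15 [262.48496981 206.37668195] [ 2.86389909 -8.96873487]
top -25 [262.48496981 206.37668195] [ 4.38589791 -8.38131818]
top -35 [262.48496981 206.37668195] [ 5.77610482 -7.53961911]
top -45 [262.48496981 206.37668195] [ 6.99251062 -6.4686741 ]
side -15 [327.08361475 260.37591627] [-10.84766035  -3.21004476]
side -25 [327.08361475 260.37591627] [-9.8609161  -4.45502052]
side -35 [327.08361475 260.37591627] [-8.58461129 -5.55911038]
side -45 [327.08361475 260.37591627] [-7.05833001 -6.4913266 ]
```

```bash
python3 - <<'E'
from g import *
print(go((.581,-.2005,.20),72))
E
```

```text
(array([ 280.5,   56.5, -364.8]), [np.float64(3.686463246945266), np.float64(-176.31353675305473)])
```

```bash
python3 -m inch '[[[28,0,-36,4],[56,0,-73,4],[84,10,-109,4],[112,20,-146,4],[140,30,-182,4],[168,40,-219,4],[196,50,-255,4],[224,56,-292,4],[252,56,-328,4],[280,56,-365,4]]]' 60; python3 -m inch '[[[0,0,0,0],[0,0,0,0]]]'; python3 - <<'E'
from g import *
st()
print(go((.581,-.2005,.20),72))
for n in("top","side"): cv2.imwrite(f"pics/{n}6.png",env.read_camera(n))
crop(cv2.imread("pics/top6.png"),340,120,440,230,5,"pics/t6.png");crop(cv2.imread("pics/side6.png"),270,90,370,200,5,"pics/s6.png")
for a in(-1,1):
  p,R=tool(); print(proj("side",p+R[:,2]*.03*a),proj("top",p+R[:,2]*.03*a))
E
```

```text
clock: 8.75
tcp_pos: [0.5793, -0.2019, 0.1973]
orientation: [0.698, -0.698, 0.114, -0.111]
wrist_force: [1.0, -0.0, 0.2]
finger_gap: 0.0601
clock: 8.95
tcp_pos: [0.579, -0.2013, 0.1972]
orientation: [0.698, -0.698, 0.115, -0.112]
wrist_force: [-0.3, 0.4, -0.8]
finger_gap: 0.0603
t 8.95 tcp [ 579.  -201.3  197.2] jawyaw 71.6 ydown [-0.004  0.002 -1.   ] F [-0.3  0.4 -0.8] Ftool [-0.4  0.8  0.3] gap 60.3 q [-0.47  0.4   0.09  1.26  0.   -0.14]
(array([ 1.7, -2.8,  1.4]), [np.float64(-0.42823651509550587), np.float64(179.5717634849045)])
[333.84676628 128.46683049] [404.42828648 187.65763366]
[325.17394983 136.89200772] [383.88254528 180.63887684]
```

View pics/t6.png

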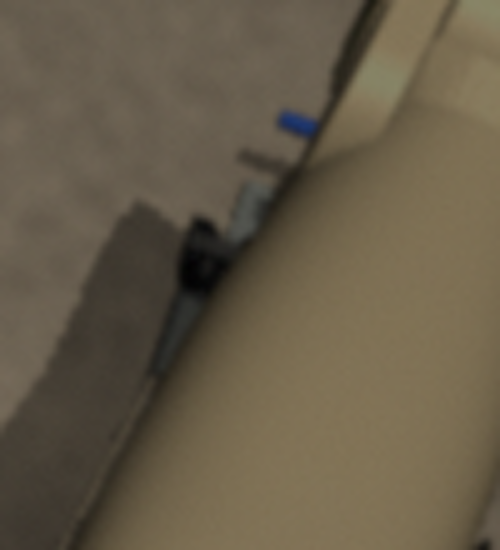

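View pics/s6.png

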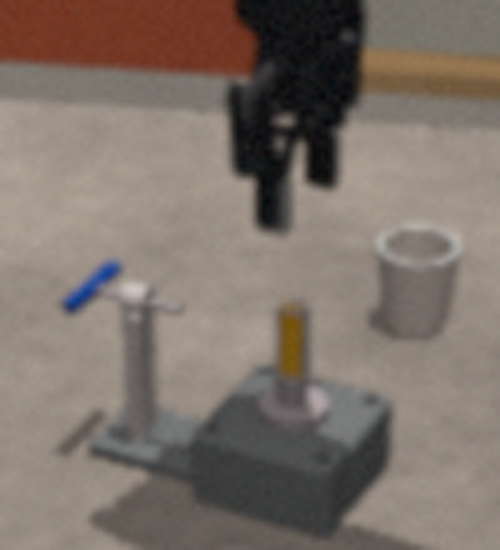

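```bash
python3 -c "
from g import *
print(go((.582,-.2005,.09),72))"; python3 -m inch '[[[3,35,1,0],[3,70,1,0],[3,107,1,0],[3,107,1,0],[3,107,1,0]]]' 60; python3 - <<'E'
from g import *
st()
im=env.read_camera("side");crop(im,270,90,370,200,5,"pics/s7.png")
E
```

```text
(array([  3.5, 108.3,  -0. ]), [np.float64(-0.279346199703852), np.float64(179.72065380029613)])
clock: 9.55
tcp_pos: [0.5825, -0.199, 0.0928]
orientation: [0.698, -0.698, 0.112, -0.111]
wrist_force: [0.4, -0.7, 1.6]
finger_gap: 0.0604
t 9.55 tcp [ 582.5 -199.    92.8] jawyaw 71.8 ydown [-0.002  0.001 -1.   ] F [ 0.4 -0.7  1.6] Ftool [ 0.6 -1.6 -0.6] gap 60.4 q [-0.46  0.46 -0.08  1.03 -0.   -0.14]
```

View pics/s7.png

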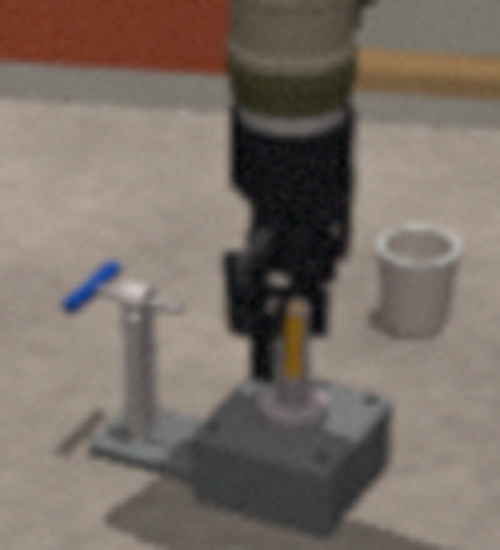

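```bash
python3 - <<'E'
from g import *
p,R=tool()
for a in(-1,0,1):
  for z in (0,.02): print(a,z,(proj("side",p+R[:,2]*.03*a+[0,0,z])-[270,90])*5)
im=env.read_camera("side");cv2.imwrite("pics/side7.png",im);crop(im,310,130,350,180,12,"pics/s7b.png")
E
```

```text
-1 0 [309.6811879  338.07684185]
-1 0.02 [310.00709926 310.88570159]
0 0 [289.15659078 360.13592565]
0 0.02 [289.31824117 332.71694238]
1 0 [268.00929711 382.86426084]
1 0.02 [267.99645032 355.21606478]
```

View pics/s7b.png

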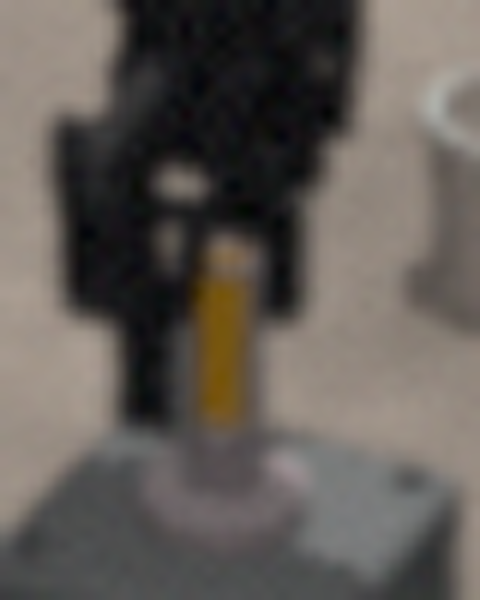

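The fingers straddle the shaft with the yellow flat between them (flat at about px (328,157)). I'll close lightly so the pads bed on the flat.

```bash
python3 -m inch '[[[0,0,0,0],[0,0,0,0],[0,0,0,0],[0,0,0,0],[0,0,0,0],[0,0,0,0],[0,0,0,0],[0,0,0,0]]]' 10 20; python3 - <<'E'
from g import *
st();print(env.get_state()["ft_torque"])
im=env.read_camera("side");crop(im,310,130,350,180,12,"pics/s8.png")
E
```

```text
clock: 10.45
tcp_pos: [0.5829, -0.2043, 0.0942]
orientation: [-0.696, 0.7, -0.113, 0.114]
wrist_force: [-5.3, -10.1, 5.3]
finger_gap: 0.0169
t 10.45 tcp [ 582.9 -204.3   94.2] jawyaw 71.5 ydown [ 0.    -0.007 -1.   ] F [ -5.3 -10.1   5.3] Ftool [ -1.8  -5.2 -11.3] gap 16.9 q [-0.46  0.46 -0.08  1.03 -0.01 -0.14]
[-1.61498143  0.9164785   0.01903111]
```

View pics/s8.png

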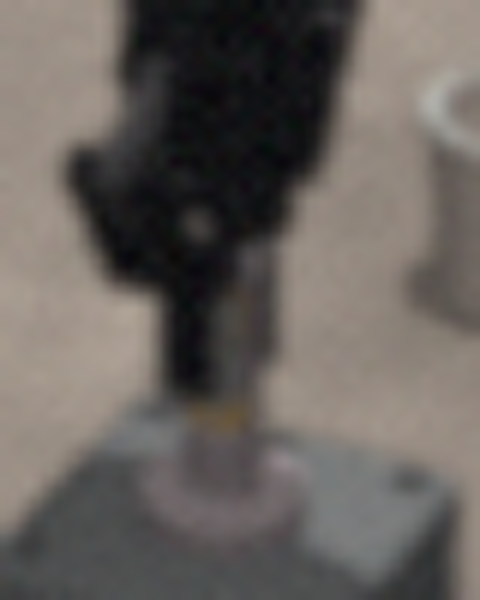

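```bash
python3 -m inch '[[[0,0,-3,0],[0,0,-6,0],[0,0,-6,0],[0,0,-6,0]]]' 10 20; python3 - <<'E'
from g import *
st();print(env.get_state()["ft_torque"])
E
```

```text
clock: 10.9
tcp_pos: [0.5829, -0.2044, 0.0942]
orientation: [0.699, -0.697, 0.111, -0.113]
wrist_force: [2.3, 7.0, 6.0]
finger_gap: 0.0164
t 10.9 tcp [ 582.9 -204.4   94.2] jawyaw 71.8 ydown [ 0.004  0.003 -1.   ] F [2.3 7.  6. ] Ftool [ 0.1 -5.9  7.4] gap 16.4 q [-0.47  0.46 -0.08  1.03  0.   -0.15]
[ 1.2916917  -0.32800116  0.05210856]
```

```bash
python3 - <<'E'
from col import *
k=8
B={}
for n,w in(("top",(385,135,425,160)),("side",(275,135,300,160))):
    im=cv2.imread(f"pics/{n}0.png");x0,y0,x1,y1=w
    c=cv2.resize(im[y0:y1,x0:x1],None,fx=k,fy=k,interpolation=cv2.INTER_CUBIC).astype(int)
    m=((c[...,0]-c[...,2])>40).astype(np.uint8);b=biggest(m)
    M_=cv2.moments(b);cc=((M_["m10"]/M_["m00"]-3.5)/k+x0,(M_["m01"]/M_["m00"]-3.5)/k+y0)
    vx,vy,_,_=cv2.fitLine(b,cv2.DIST_L2,0,.01,.01).ravel()
    a=plane(n,(cc[0]-8*vx,cc[1]-8*vy),.11);d=plane(n,(cc[0]+8*vx,cc[1]+8*vy),.11);e=(d-a)[:2]
    print(n,cc,plane(n,cc,.11),"handle dir",np.degrees(np.arctan2(e[1],e[0]))%180-90);B[n]=cc
print(tri(B["top"],B["side"]))
# boss ellipse: bright pinkish
for n,w in(("top",(375,182,402,205)),("side",(318,164,340,178))):
    im=cv2.imread(f"pics/{n}0.png");x0,y0,x1,y1=w
    c=cv2.resize(im[y0:y1,x0:x1],None,fx=k,fy=k,interpolation=cv2.INTER_CUBIC)
    g=cv2.cvtColor(c,cv2.COLOR_BGR2GRAY);m=(g>110).astype(np.uint8) if n=="top" else (g>120).astype(np.uint8)
    print(n,g.min(),g.max(),np.percentile(g,[20,50,80]))
    b=cv2.convexHull(biggest(m));e=cv2.fitEllipse(b);q=((e[0][0]-3.5)/k+x0,(e[0][1]-3.5)/k+y0)
    print(q,e[1][0]/k,e[1][1]/k,plane(n,q,.065))
    cv2.imwrite(f"pics/m_{n}.png",np.hstack([cv2.cvtColor(m*255,cv2.COLOR_GRAY2BGR),c]))
E
```

```text
top (404.9136332891613, 146.259314090884) [ 0.71791707 -0.24951688  0.11      ] handle dir -18.983996613230772
side (287.8195202959176, 146.58301863041288) [ 0.7219586 -0.2509287  0.11     ] handle dir -18.65795550996158
(array([ 0.71978907, -0.24946392,  0.11034634]), np.float64(0.003781286012060091))
top 28 143 [83. 89. 96.]
(387.52411937713623, 193.39940738677979) 13.429093360900879 14.14990520477295 [ 0.57877761 -0.20276159  0.065     ]
side 75 164 [ 95.  118.  133.8]
(330.4159622192383, 168.28077793121338) 10.282064437866211 19.91059684753418 [ 0.57670787 -0.21048916  0.065     ]
```

```bash
python3 -m inch '[[[-0.4,0,2.2,8.5],[-0.8,0,2,17],[-1.2,0,1.8,25.5],[-1.6,0,1.7,34],[-2,0,1.6,42.5],[-2,0,1.6,45],[-2,0,1.6,45]]]' 10 25; python3 - <<'E'
from g import *
st();print(env.get_state()["ft_torque"])
E
```

```text
clock: 11.6
tcp_pos: [0.5808, -0.2051, 0.0942]
orientation: [-0.602, 0.602, -0.37, 0.373]
wrist_force: [0.5, -0.3, 5.2]
finger_gap: 0.0161
t 11.6 tcp [ 580.8 -205.1   94.2] jawyaw 26.6 ydown [ 0.002 -0.002 -1.   ] F [ 0.5 -0.3  5.2] Ftool [ 0.5 -5.2  0.3] gap 16.1 q [-0.47  0.46 -0.08  1.03 -0.    0.64]
[-0.18129944  0.21799795  0.00704272]
```

```bash
python3 -m inch '[[[-0.4,0,-0.2,8.5],[-0.8,0,-0.4,17],[-1.2,0,-0.6,25.5],[-1.6,0,-0.8,34],[-2,0,-0.8,42.5],[-2,0,-0.8,45.3],[-2,0,-0.8,45.3]]]' 10 25; python3 - <<'E'
from g import *
st();print(env.get_state()["ft_torque"])
E
```

```text
clock: 12.3
tcp_pos: [0.5788, -0.204, 0.0942]
orientation: [-0.412, 0.412, -0.573, 0.576]
wrist_force: [-0.6, -2.0, 5.0]
finger_gap: 0.0161
t 12.3 tcp [ 578.8 -204.    94.2] jawyaw -18.7 ydown [ 0.002 -0.003 -1.   ] F [-0.6 -2.   5. ] Ftool [ 2.1 -5.   0.1] gap 16.1 q [-0.47  0.46 -0.09  1.02 -0.    1.43]
[-0.32397546  0.40761553 -0.12413949]
```

```bash
python3 -m inch '[[[0,0,0,0],[0,0,0,0],[0,0,0,0],[0,0,0,0],[0,-30,0,0],[0,-75,0,0],[0,-110,0,0],[0,-110,0,0]]]' 60 25; python3 - <<'E'
from g import *
st();print(go((.535,.188,.2),63))
E
```

```text
clock: 13.1
tcp_pos: [0.5811, -0.2039, 0.2084]
orientation: [-0.414, 0.411, -0.571, 0.577]
wrist_force: [0.8, -0.7, -0.1]
finger_gap: 0.0602
t 13.1 tcp [ 581.1 -203.9  208.4] jawyaw -18.6 ydown [ 0.009 -0.004 -1.   ] F [ 0.8 -0.7 -0.1] Ftool [0.4 0.1 0.9] gap 60.2 q [-0.47  0.39  0.1   1.27  0.    1.43]
(array([-356.8,    6.3, -168.6]), [np.float64(-81.57856344165928), np.float64(98.42143655834072)])
```

```bash
python3 -m inch '[[[-36,0,-17,-8],[-72,0,-34,-16],[-107,0,-51,-24],[-143,0,-67,-32],[-178,0,-84,-36],[-214,0,-101,-36],[-250,0,-118,-36],[-286,0,-135,-36],[-321,0,-152,-36],[-357,0,-169,-36]]]' 60; python3 - <<'E'
from g import *
st()
for n in("top","side"): cv2.imwrite(f"pics/{n}9.png",env.read_camera(n))
a=cv2.imread("pics/top9.png");b=cv2.imread("pics/side9.png")
a=cv2.resize(a[135:220,355:425],None,fx=5,fy=5,interpolation=2);b=cv2.resize(b[130:200,275:365],None,fx=5,fy=5,interpolation=2)
o=np.zeros((425,800,3),np.uint8);o[:425,:350]=a;o[:350,350:800]=b;cv2.imwrite("pics/c9.png",o)
E
```

```text
clock: 14.1
tcp_pos: [0.5311, 0.1911, 0.2015]
orientation: [-0.57, 0.57, -0.419, 0.418]
wrist_force: [-0.2, 0.2, 0.7]
finger_gap: 0.0602
t 14.1 tcp [531.1 191.1 201.5] jawyaw 17.4 ydown [-0.001 -0.    -1.   ] F [-0.2  0.2  0.7] Ftool [-0.3 -0.7 -0.2] gap 60.2 q [ 0.2   0.3  -0.04  1.23 -0.    1.47]
```

View pics/c9.png

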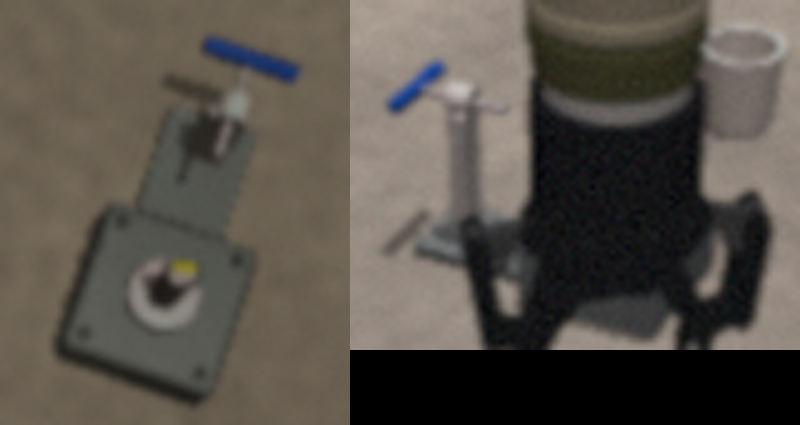

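```bash
python3 - <<'E'
from g import *
im=cv2.imread("pics/top9.png");x0,y0,x1,y1=382,180,400,200;k=8
c=cv2.resize(im[y0:y1,x0:x1],None,fx=k,fy=k,interpolation=cv2.INTER_CUBIC).astype(int)
y=((c[...,1]+c[...,2])/2-c[...,0]);m=(y>35).astype(np.uint8)
b=max(cv2.findContours(m,0,1)[0],key=cv2.contourArea);M_=cv2.moments(b);q=((M_["m10"]/M_["m00"]-3.5)/k+x0,(M_["m01"]/M_["m00"]-3.5)/k+y0)
p=plane("top",q,.135);print(q,p)
for ax in((.5791,-.2025),(.5800,-.2022)):print(np.degrees(np.arctan2(p[1]-ax[1],p[0]-ax[0])),np.hypot(p[1]-ax[1],p[0]-ax[0]))
print(go((.5352,.1875,.022),18))
E
```

```text
(391.53332779255317, 187.8668273492908) [ 0.58169105 -0.20319177  0.135     ]
-14.948443860023039 0.0026818107911194856
-30.390852218557733 0.001960427434966549
(array([  7.7, 179.4,   2.7]), [np.float64(-0.2575474021981137), np.float64(179.7424525978019)])
```

```bash
python3 -m inch '[[[8,45,3,0],[8,90,3,0],[8,135,3,0],[8,165,3,0],[8,179,3,0],[8,179,3,0],[8,179,3,0]]]' 60; python3 - <<'E'
from g import *
st()
print(go((.5352,.1875,.022),18))
for n in("top","side"): cv2.imwrite(f"pics/{n}10.png",env.read_camera(n))
crop(cv2.imread("pics/side10.png"),290,220,370,290,8,"pics/s10.png")
E
```

```text
clock: 14.9
tcp_pos: [0.5371, 0.1824, 0.0232]
orientation: [-0.57, 0.57, -0.419, 0.419]
wrist_force: [0.5, 0.5, 0.5]
finger_gap: 0.0605
t 14.9 tcp [537.1 182.4  23.2] jawyaw 17.4 ydown [-0.001 -0.    -1.   ] F [0.5 0.5 0.5] Ftool [-0.3 -0.5  0.6] gap 60.5 q [ 0.19  0.45 -0.3   0.83 -0.    1.45]
(array([-5.4,  1.2, -0.3]), [np.float64(-0.6215894394132704), np.float64(179.37841056058673)])
```

View pics/s10.png

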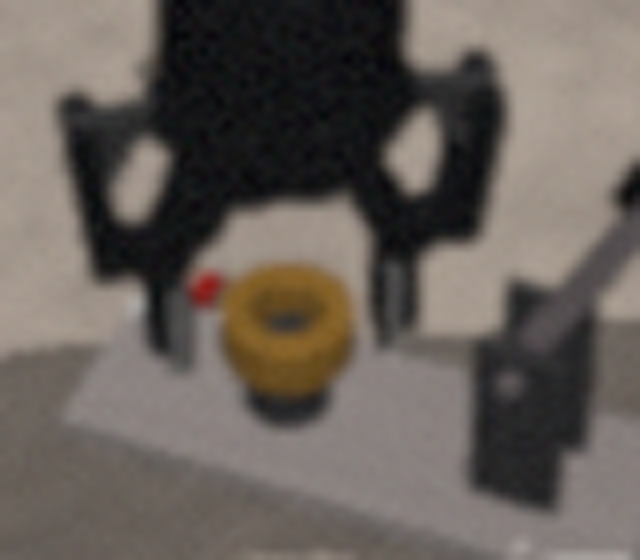

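```bash
python3 -m inch '[[[-3,0,0,0],[-5.4,1,0,0],[-5.4,1,0,0]]]' 60;  python3 -m inch '[[[0,0,0,0],[0,0,0,0],[0,0,0,0],[0,0,0,0],[0,0,0,0]]]' 38 20; python3 - <<'E'
from g import *
st()
for n in("top","side"): cv2.imwrite(f"pics/{n}11.png",env.read_camera(n))
crop(cv2.imread("pics/side11.png"),290,220,370,290,8,"pics/s11.png")
E
```

```text
clock: 15.3
tcp_pos: [0.5358, 0.1885, 0.0229]
orientation: [0.57, -0.57, 0.418, -0.419]
wrist_force: [0.5, -0.3, -0.4]
finger_gap: 0.0598
clock: 15.8
tcp_pos: [0.5358, 0.1882, 0.0228]
orientation: [0.57, -0.57, 0.419, -0.419]
wrist_force: [-2.2, 1.2, 5.8]
finger_gap: 0.0426
t 15.8 tcp [535.8 188.2  22.8] jawyaw 17.4 ydown [ 0.  0. -1.] F [-2.2  1.2  5.8] Ftool [-1.8 -5.8 -1.8] gap 42.6 q [ 0.2   0.45 -0.3   0.82  0.    1.46]
```

View pics/s11.png

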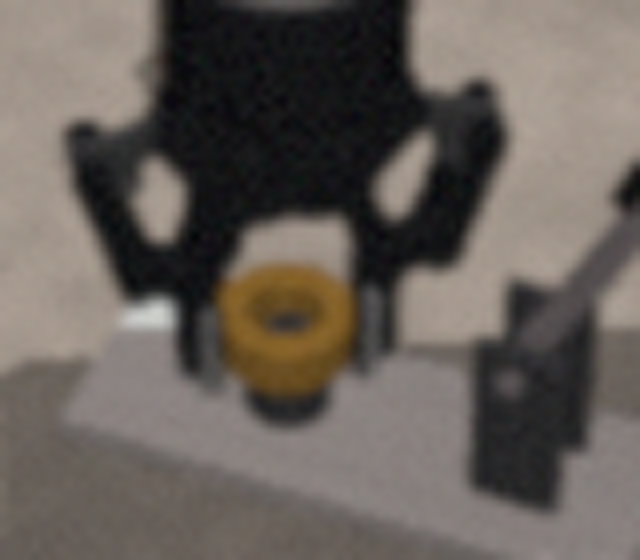

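```bash
python3 -m inch '[[[0,0,0,0],[0,0,0,0],[0,0,0,-4],[0,0,0,-12],[0,0,0,-20],[0,0,0,-28],[0,0,0,-36],[0,0,0,-44],[0,0,0,-52],[0,0,0,-60]]]' 62 20; python3 -m inch '[[[0,0,0,-8],[0,0,0,-16],[0,0,0,-24],[0,0,0,-30],[0,0,0,-30],[0,0,0,-30]]]' 62 20; python3 -m inch '[[[0,0,0,0],[0,0,0,0],[0,0,0,0],[0,0,0,0],[0,0,0,0]]]' 38 20;python3 - <<'E'
from g import *
st()
for n in("top","side"): cv2.imwrite(f"pics/{n}12.png",env.read_camera(n))
crop(cv2.imread("pics/side12.png"),290,220,370,290,8,"pics/s12.png")
E
```

```text
clock: 16.9
tcp_pos: [0.5354, 0.1878, 0.0219]
orientation: [-0.703, 0.703, -0.076, 0.075]
wrist_force: [0.1, -0.3, 0.4]
finger_gap: 0.0617
clock: 17.5
tcp_pos: [0.5355, 0.1879, 0.0221]
orientation: [-0.699, 0.699, 0.106, -0.106]
wrist_force: [-0.4, 0.9, -0.8]
finger_gap: 0.0622
clock: 18.0
tcp_pos: [0.5356, 0.188, 0.0224]
orientation: [-0.699, 0.699, 0.107, -0.107]
wrist_force: [-0.6, -0.6, 0.8]
finger_gap: 0.0433
t 18.0 tcp [535.6 188.   22.4] jawyaw 107.4 ydown [-0. -0. -1.] F [-0.6 -0.6  0.8] Ftool [-0.8 -0.8 -0.4] gap 43.3 q [ 0.2   0.45 -0.3   0.82 -0.   -0.11]
```

View pics/s12.png

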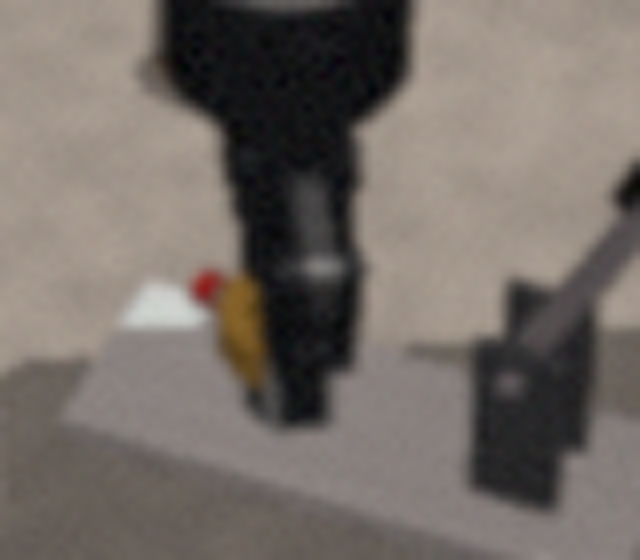

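```bash
python3 - <<'E'
from col import *
im=cv2.imread("pics/side12.png");r,y,cv_=masks(im,(308,245,325,266));b=biggest(r);m=cv2.moments(b)
q=cv_((m["m10"]/m["m00"],m["m01"]/m["m00"]));print(q,plane("side",q,.043))
p=plane("side",q,.043)[:2]
for bias in((0,0),(.0007,.003),(.0014,.0008)):
  d=p-(np.array([.5356,.188])+bias);print(np.degrees(np.arctan2(d[1],d[0])),np.hypot(*d))
E
python3 -m inch '[[[0,0,0,0],[0,0,0,0],[0,0,0,4],[0,0,0,12],[0,0,0,20],[0,0,0,28],[0,0,0,36],[0,0,0,44.4],[0,0,0,44.4],[0,0,0,44.4]]]' 62 20
```

```text
(315.4773529973272, 255.3092544864452) [0.56496334 0.17369942 0.043     ]
-25.96708238020502 0.03266055774560684
-31.114286147376777 0.03347979740536587
-28.369644988835546 0.03178011356533101
clock: 19.1
tcp_pos: [0.5356, 0.188, 0.0223]
orientation: [-0.688, 0.688, -0.164, 0.164]
wrist_force: [-0.2, -0.7, 0.4]
finger_gap: 0.0619
```

```bash
python3 -m inch '[[[0,0,0,0],[0,0,0,0],[0,0,0,0],[0,0,0,0],[0,0,0,0],[0,0,0,0]]]' 34 40; python3 - <<'E'
from g import *
st()
E
python3 -m inch '[[[0,-5,0,0],[0,-20,0,0],[0,-60,0,0],[0,-100,0,0],[0,-140,0,0],[0,-170,0,0],[0,-170,0,0],[0,-170,0,0]]]'; python3 - <<'E'
from g import *
st()
for n in("top","side"): cv2.imwrite(f"pics/{n}13.png",env.read_camera(n))
crop(cv2.imread("pics/side13.png"),270,180,370,270,7,"pics/s13.png")
E
```

```text
clock: 19.7
tcp_pos: [0.5357, 0.1881, 0.0227]
orientation: [0.688, -0.688, 0.165, -0.165]
wrist_force: [-2.8, -0.2, 5.1]
finger_gap: 0.0436
t 19.7 tcp [535.7 188.1  22.7] jawyaw 63.0 ydown [ 0.  0. -1.] F [-2.8 -0.2  5.1] Ftool [-2.4 -5.1 -1.4] gap 43.6 q [ 0.2   0.45 -0.3   0.82 -0.    0.67]
clock: 20.5
tcp_pos: [0.5359, 0.188, 0.1925]
orientation: [0.688, -0.687, 0.165, -0.165]
wrist_force: [-0.6, 0.9, -2.9]
finger_gap: 0.0433
t 20.5 tcp [535.9 188.  192.5] jawyaw 63.0 ydown [ 0.001  0.    -1.   ] F [-0.6  0.9 -2.9] Ftool [-0.9  2.9  0.6] gap 43.3 q [ 0.2   0.31 -0.05  1.21 -0.    0.67]
```

View pics/s13.png

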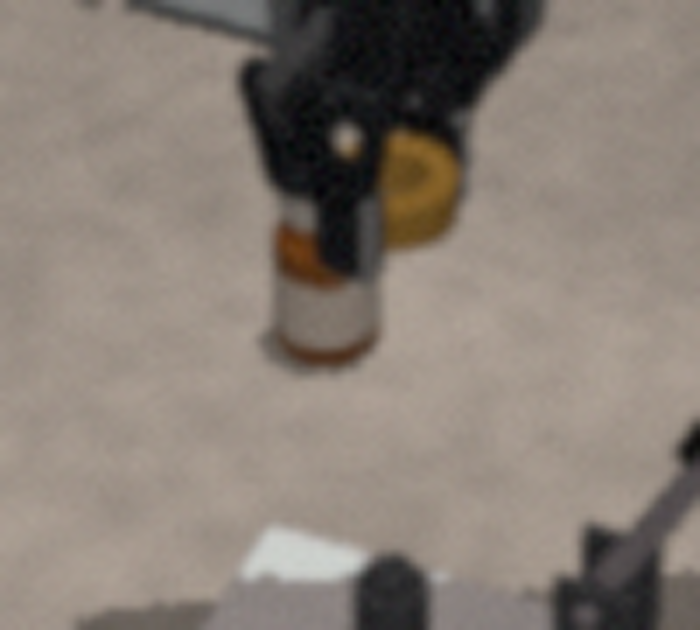

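The collar is held, and the nest post below is bare. Now I'll move above the shaft.

```bash
python3 -c "
from g import *
print(go((.5811,-.2018,.1925),71.8))"; 
```

```text
(array([ 218.3,   -1.8, -326. ]), [np.float64(-8.794065499308061), np.float64(171.20593450069194)])
```

```bash
python3 -m inch '[[[18,0,-27,-1],[44,0,-65,-2],[70,0,-104,-3],[96,0,-143,-4],[122,0,-182,-5],[148,0,-221,-6],[174,0,-260,-7],[196,0,-293,-8],[210,0,-314,-8.8],[218.3,0,-326,-8.8]]]'; python3 -m inch '[[[0,0,0,0],[0,0,0,0],[0,0,0,0]]]'; python3 - <<'E'
from g import *
st();print(go((.5811,-.2018,.15),71.8))
for n in("top","side"): cv2.imwrite(f"pics/{n}14.png",env.read_camera(n))
crop(cv2.imread("pics/side14.png"),285,95,365,185,7,"pics/s14.png")
E
```

```text
clock: 21.6
tcp_pos: [0.5811, -0.2036, 0.1899]
orientation: [0.698, -0.698, 0.114, -0.111]
wrist_force: [-0.1, -0.1, -0.8]
finger_gap: 0.0432
clock: 21.9
tcp_pos: [0.5819, -0.1999, 0.192]
orientation: [0.699, -0.698, 0.112, -0.111]
wrist_force: [0.7, -0.2, -1.1]
finger_gap: 0.0435
t 21.9 tcp [ 581.9 -199.9  192. ] jawyaw 71.9 ydown [-0.001  0.001 -1.   ] F [ 0.7 -0.2 -1.1] Ftool [0.8 1.1 0. ] gap 43.5 q [-0.46  0.41  0.08  1.25  0.   -0.15]
(array([-0.1, 42. , -2.1]), [np.float64(0.092566074027431), np.float64(-179.90743392597255)])
```

View pics/s14.png

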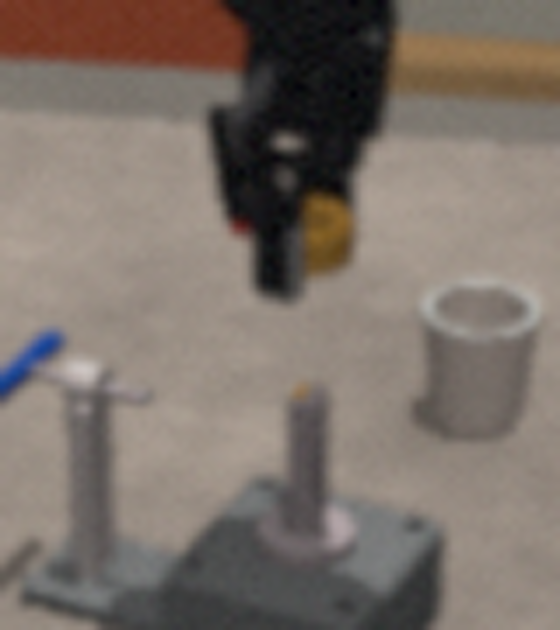

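The flat has turned to the key side: its patch is at the left of the shaft end, crop (300,390). The screw also points that way, crop (240,226). I'll trim sideways and lower to just above the shaft.

```bash
python3 -m inch '[[[0,20,-2,0],[0,42,-2,0],[0,42,-2,0],[0,42,-2,0],[0,42,-2,0]]]'; python3 - <<'E'
from g import *
st();print(go((.5811,-.2018,.125),71.8))
for n in("top","side"): cv2.imwrite(f"pics/{n}15.png",env.read_camera(n))
crop(cv2.imread("pics/side15.png"),305,115,355,180,9,"pics/s15.png")
E
```

```text
clock: 22.5
tcp_pos: [0.5823, -0.2033, 0.1519]
orientation: [-0.698, 0.698, -0.111, 0.112]
wrist_force: [0.4, -0.3, -1.7]
finger_gap: 0.0432
t 22.5 tcp [ 582.3 -203.3  151.9] jawyaw 71.8 ydown [ 0.002 -0.001 -1.   ] F [ 0.4 -0.3 -1.7] Ftool [ 0.4  1.7 -0.1] gap 43.2 q [-0.47  0.42  0.01  1.16 -0.   -0.15]
(array([-1.6, 26.8,  1.1]), [np.float64(0.045878945795521986), np.float64(-179.95412105420448)])
```

View pics/s15.png

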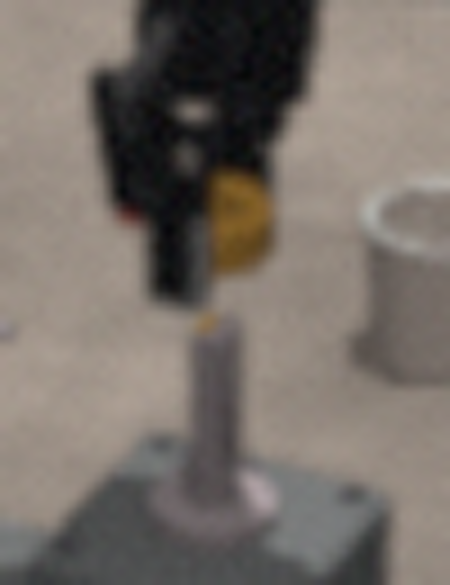

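```bash
python3 -m inch '[[[-1.6,5,1.1,0],[-1.6,5,1.1,0],[-1.6,5,1.1,0],[-1.6,5,1.1,0],[-1.6,5,1.1,0]]]'; python3 - <<'E'
from g import *
st();print(go((.5811,-.2018,.125),71.8))
im=env.read_camera("side");cv2.imwrite("pics/side16.png",im)
p,_=tool();print("tcp proj",proj("side",p+[0,0,.02]),"axis proj .125",proj("side",(.5815,-.2019,.125)),proj("side",p+[-.022,0,.02]))
print("right silhouette",[proj("side",p+[.022*np.cos(a),.022*np.sin(a),.02])[0] for a in np.radians([170,180,190,200])])
g=im.astype(int)
for r in(138,140,142): print(r,[tuple(g[r,c]) for c in range(326,338)])
for r in(152,156,160): print(r,[int(g[r,c].sum()) for c in range(320,338)])
E
```

```text
clock: 23.1
tcp_pos: [0.5804, -0.202, 0.1455]
orientation: [-0.698, 0.698, -0.112, 0.112]
wrist_force: [0.9, -0.6, -1.4]
finger_gap: 0.0426
t 23.1 tcp [ 580.4 -202.   145.5] jawyaw 71.8 ydown [ 0. -0. -1.] F [ 0.9 -0.6 -1.4] Ftool [ 1.1  1.4 -0.3] gap 42.6 q [-0.47  0.42 -0.    1.14 -0.   -0.15]
(array([ 0.6, 20.5,  0.4]), [np.float64(-0.0033023770359648097), np.float64(179.99669762296404)])
tcp proj [329.13289992 141.79350699] axis proj .125 [328.69254308 153.27247422] [336.27538887 142.28932139]
right silhouette [np.float64(336.0168602076668), np.float64(336.27538886620175), np.float64(336.31587155884455), np.float64(336.1384938809255)]
138 [(np.int64(18), np.int64(17), np.int64(22)), (np.int64(29), np.int64(26), np.int64(25)), (np.int64(15), np.int64(30), np.int64(39)), (np.int64(30), np.int64(63), np.int64(84)), (np.int64(33), np.int64(83), np.int64(115)), (np.int64(41), np.int64(94), np.int64(126)), (np.int64(40), np.int64(94), np.int64(130)), (np.int64(43), np.int64(95), np.int64(129)), (np.int64(42), np.int64(87), np.int64(118)), (np.int64(76), np.int64(96), np.int64(113)), (n
[... 766 characters left out ...]
4(82)), (np.int64(48), np.int64(83), np.int64(107)), (np.int64(39), np.int64(90), np.int64(123)), (np.int64(40), np.int64(94), np.int64(128)), (np.int64(38), np.int64(92), np.int64(123)), (np.int64(35), np.int64(87), np.int64(119)), (np.int64(36), np.int64(82), np.int64(110)), (np.int64(59), np.int64(85), np.int64(106)), (np.int64(98), np.int64(109), np.int64(123)), (np.int64(122), np.int64(132), np.int64(143))]
152 [435, 441, 435, 427, 409, 370, 305, 291, 316, 309, 287, 316, 381, 417, 422, 421, 418, 426]
156 [479, 472, 469, 467, 453, 413, 322, 255, 244, 243, 242, 295, 386, 422, 434, 433, 423, 414]
160 [465, 460, 454, 448, 444, 396, 320, 261, 246, 226, 224, 295, 384, 415, 421, 415, 411, 403]
```

The collar's right silhouette edge is at column 335.4 and the shaft's centre at 328.6. That puts the collar about 1 mm to the key side of the shaft by the image, but about 1 mm the other way by the TCP. Both are inside the free range, so I'll go between them and lower slowly, watching the force.

```bash
python3 -m inch '[[[-0.5,5,0.4,0],[-0.5,10,0.4,0],[-0.5,14,0.4,0],[-0.5,18,0.4,0],[-0.5,18,0.4,0],[-0.5,18,0.4,0]]]'; python3 - <<'E'
from g import *
st();print(go((.580,-.2016,.12),71.8))
im=env.read_camera("side");cv2.imwrite("pics/side17.png",im);crop(im,305,115,355,180,9,"pics/s17.png")
E
```

```text
clock: 23.75
tcp_pos: [0.5799, -0.2013, 0.1272]
orientation: [0.698, -0.698, 0.112, -0.112]
wrist_force: [-0.2, -0.1, -1.8]
finger_gap: 0.0432
t 23.75 tcp [ 579.9 -201.3  127.2] jawyaw 71.8 ydown [-0.  0. -1.] F [-0.2 -0.1 -1.8] Ftool [-0.1  1.8 -0.1] gap 43.2 q [-0.46  0.43 -0.03  1.1  -0.   -0.15]
(array([ 0.2,  7.2, -0.2]), [np.float64(0.007149068370168266), np.float64(-179.99285093162985)])
```

View pics/s17.png

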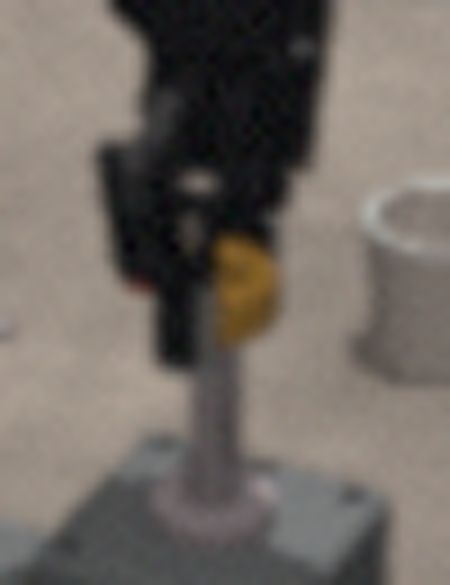

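```bash
python3 -m inch '[[[0.2,2,0,0],[0.2,4,0,0],[0.2,4,0,0]]]'; python3 -c "
from g import *
st()"; python3 -m inch '[[[0,1.5,0,0],[0,3,0,0],[0,3,0,0]]]';  python3 -c "
from g import *
st();print(env.get_state()['ft_torque'])"
```

```text
clock: 24.1
tcp_pos: [0.58, -0.2013, 0.1231]
orientation: [0.698, -0.698, 0.112, -0.112]
wrist_force: [0.4, -0.3, -2.2]
finger_gap: 0.0431
t 24.1 tcp [ 580.  -201.3  123.1] jawyaw 71.8 ydown [-0.  0. -1.] F [ 0.4 -0.3 -2.2] Ftool [ 0.5  2.2 -0.2] gap 43.1 q [-0.46  0.44 -0.04  1.09 -0.   -0.15]
clock: 24.4
tcp_pos: [0.58, -0.2014, 0.1201]
orientation: [0.698, -0.698, 0.112, -0.112]
wrist_force: [-0.7, -0.8, -1.5]
finger_gap: 0.0429
t 24.4 tcp [ 580.  -201.4  120.1] jawyaw 71.8 ydown [-0.  0. -1.] F [-0.7 -0.8 -1.5] Ftool [-0.4  1.5 -1. ] gap 42.9 q [-0.46  0.44 -0.04  1.09 -0.   -0.15]
[-0.01023013 -0.00310881  0.03728569]
```

```bash
python3 -m inch '[[[0,1.5,0,0],[0,3,0,0],[0,4,0,0],[0,4,0,0]]]'; python3 -c "
from g import *
st();print(env.get_state()['ft_torque'])"; python3 -m inch '[[[0,1.5,0,0],[0,3,0,0],[0,4,0,0],[0,4,0,0]]]';  python3 -c "
from g import *
st();print(env.get_state()['ft_torque'])"
```

```text
clock: 24.8
tcp_pos: [0.58, -0.2013, 0.1162]
orientation: [0.698, -0.698, 0.112, -0.112]
wrist_force: [-1.0, 0.3, -2.6]
finger_gap: 0.0432
t 24.8 tcp [ 580.  -201.3  116.2] jawyaw 71.8 ydown [-0.  0. -1.] F [-1.   0.3 -2.6] Ftool [-1.   2.6 -0. ] gap 43.2 q [-0.46  0.44 -0.05  1.08 -0.   -0.15]
[ 0.00017887  0.02410803 -0.02865771]
clock: 25.2
tcp_pos: [0.5801, -0.2014, 0.1122]
orientation: [0.698, -0.698, 0.112, -0.112]
wrist_force: [-0.1, -0.0, -1.3]
finger_gap: 0.043
t 25.2 tcp [ 580.1 -201.4  112.2] jawyaw 71.8 ydown [-0.  0. -1.] F [-0.1 -0.  -1.3] Ftool [-0.1  1.3 -0.1] gap 43.0 q [-0.46  0.45 -0.06  1.07 -0.   -0.15]
[ 0.00774669  0.00166797 -0.00522999]
```

There is no contact with the collar's lower edge about 11 mm down the shaft. I'll lower to mid-flat, which is TCP about 0.090.

```bash
python3 -m inch '[[[0,3,0,0],[0,6,0,0],[0,9,0,0],[0,11,0,0],[0,11,0,0]]]'; python3 -c "
from g import *
st()"; python3 -m inch '[[[0,3,0,0],[0,6,0,0],[0,9,0,0],[0,11.5,0,0],[0,11.5,0,0],[0,11.5,0,0]]]';  python3 - <<'E'
from g import *
st();print(env.get_state()['ft_torque'])
for n in("top","side"): cv2.imwrite(f"pics/{n}18.png",env.read_camera(n))
im=cv2.imread("pics/side18.png");crop(im,305,115,355,180,9,"pics/s18.png");crop(cv2.imread("pics/top18.png"),350,130,430,220,6,"pics/t18.png")
p,_=tool();print(proj("side",p+[0,0,.0203]),proj("side",p+[-.022,0,.0203]),proj("side",p+[.0207*1.5,-.0105,.0203]))
g=im.astype(int)
for r in(152,154,156,158,160,162,164): print(r,[int(g[r,c,2]-g[r,c,0]) for c in range(314,340)])
E
```

```text
clock: 25.7
tcp_pos: [0.5799, -0.2013, 0.1009]
orientation: [0.698, -0.698, 0.112, -0.112]
wrist_force: [-0.1, 0.1, -2.2]
finger_gap: 0.0431
t 25.7 tcp [ 579.9 -201.3  100.9] jawyaw 71.8 ydown [-0.001  0.    -1.   ] F [-0.1  0.1 -2.2] Ftool [-0.2  2.2  0.1] gap 43.1 q [-0.46  0.45 -0.07  1.04 -0.   -0.15]
clock: 26.3
tcp_pos: [0.5801, -0.2014, 0.0898]
orientation: [-0.698, 0.698, -0.112, 0.112]
wrist_force: [0.4, -0.4, -1.7]
finger_gap: 0.0432
t 26.3 tcp [ 580.1 -201.4   89.8] jawyaw 71.8 ydown [-0. -0. -1.] F [ 0.4 -0.4 -1.7] Ftool [ 0.5  1.7 -0.2] gap 43.2 q [-0.46  0.46 -0.09  1.02 -0.   -0.15]
[ 0.00958212 -0.05532375 -0.09069274]
[329.02551174 157.43153037] [336.00752372 157.94320072] [319.70764012 155.01663348]
152 [22, 20, 19, 8, -2, -3, -6, 2, -5, -4, 1, 8, 5, 0, -3, 5, 7, 11, 29, 33, 16, 13, 17, 21, 20, 21]
154 [23, 23, 21, 14, 6, -3, -4, -2, -4, 0, -3, -2, -1, 0, -1, 1, 7, 29, 68, 86, 69, 38, 20, 20, 21, 22]
156 [23, 22, 24, 18, 14, 14, 11, 7, -3, -3, -2, -2, -1, -1, 6, 10, 18, 36, 71, 92, 86, 53, 26, 19, 20, 19]
158 [22, 23, 23, 23, 22, 24, 25, 23, 12, 0, 0, 0, -2, 2, 20, 53, 80, 88, 85, 82, 64, 39, 24, 20, 19, 18]
160 [21, 22, 23, 22, 25, 24, 23, 20, 9, 0, -1, -1, 0, 5, 16, 49, 69, 73, 71, 68, 49, 33, 23, 17, 21, 19]
162 [23, 23, 22, 23, 25, 22, 21, 15, 8, -2, -1, -3, 0, 4, 15, 44, 67, 65, 51, 40, 28, 24, 21, 21, 21, 21]
164 [22, 22, 22, 21, 20, 17, 8, 2, -1, -1, -1, -3, 2, 3, 2, 10, 14, 16, 19, 22, 24, 22, 22, 21, 20, 21]
```

View pics/s18.png

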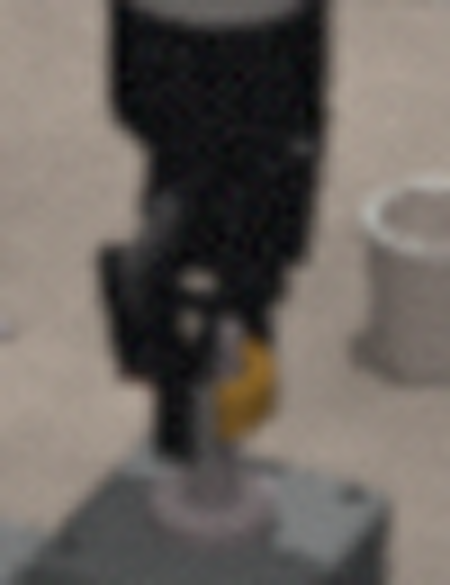

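View pics/t18.png

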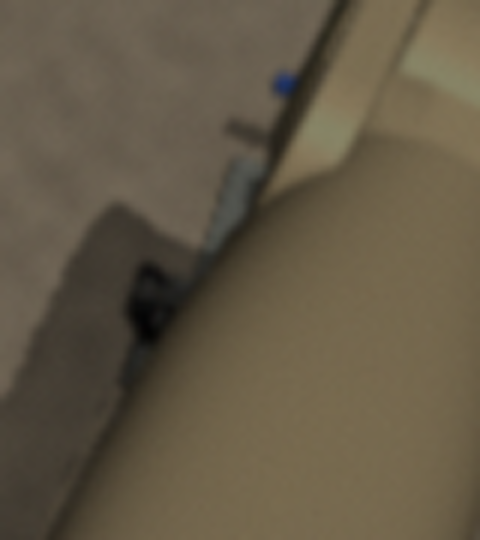

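The shaft end stands out above the collar at crop (228,340), with the collar around mid-flat. The force readings show no contact. One last look at the whole scene.

View pics/side18.png

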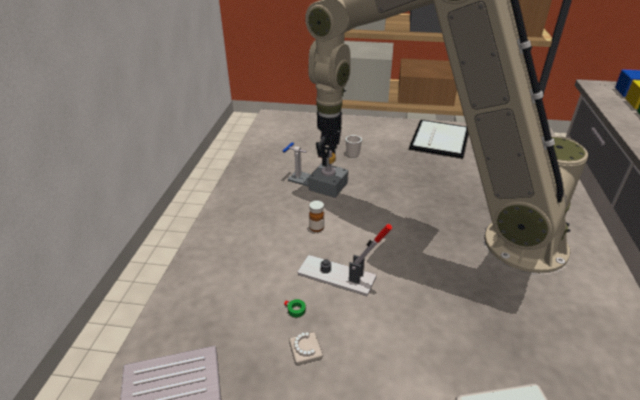

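View pics/top18.png

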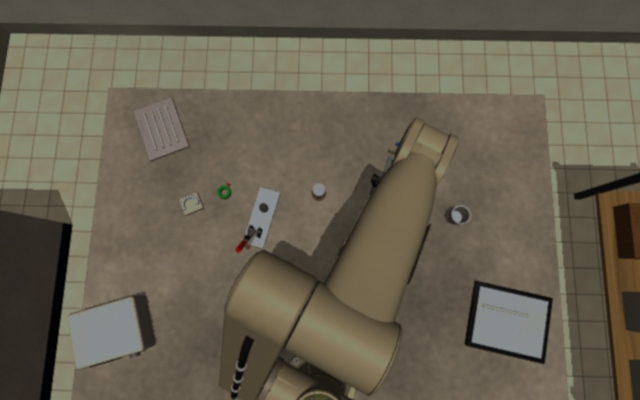

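The clamp stays open (handle at (383,233) in the side view), the nest is empty, and the jar, cup and cast are where they were. Handing in.

```bash
python3 -c "
from g import *
st();print(env.hand_in())"
```

```text
t 26.4 tcp [ 580.3 -201.5   90. ] jawyaw 71.8 ydown [ 0. -0. -1.] F [ 0.6  0.  -1.2] Ftool [0.6 1.2 0.2] gap 43.2 q [-0.46  0.46 -0.09  1.02 -0.   -0.15]
the job is handed in; nothing more can be done
None
```

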